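# Weigh out a batch of rough stones on the spring balance

## Robot

A 6-joint arm with a two-finger parallel gripper is mounted at the origin on a cart in front of the work surface, level with it; the furniture and walls round the work are solid. World frame = base frame: x ahead of the robot, y to its left, z up, the work surface at z = 0. Lengths are in mm, angles in rad, forces in N, time in s.
With the tool pointing down it reaches from about 350 to 800 mm from the base axis. Payload 7.3 kg.
Tool frame: the origin (TCP) lies at the very end of the fingers, on their centre line; the grasp point (between the pads) lies 19 mm behind it (pinch_z is the distance from the TCP to the grasp point, in mm); z points along the fingers, y is the direction in which the jaws open and shut (so a half turn about z gives the same grasp; the last joint's range is limited). The gripper opens to 85 mm and grips with 20 to 120 N. Pads are 22 mm wide; open, the fingers measure 114 mm over their backs; the gripper's body (76 mm by 85 mm) begins 54 mm behind the grasp point. The pads swing forward as they close: fully open they stand 13 mm farther back than shut.
Start: joints at [-1.319, 0.342, 1.524, -0, 1.275, -0.146], TCP at [203.404, -484.016, 231.322] pointing down, gripper open.
Joint ranges: [-2.53, 2.53], [-0.77, 2.02], [0.04, 2.7], [-1, 4.14], [0.28, 2.66], [-3.11, 3.11]. Speed limits (rad/s): [2.57, 2.57, 3.14, 3.14, 3.14, 3.14].

## Interface

Orientations are given as a unit quaternion [x, y, z, w].
In Python, from station import read_state, read_camera, camera_info, hand_in, pinch_z gives the robot as it stands.
- The arm moves only by the tool step_arm, never from a script. Its argument "plan" is a list of rows, each a list of 7 numbers: the turn, a rotation vector about the tool's x, y, z in degrees, then the shift along the tool's x, y, z in m, then the closure, from 0 (fully open) to 1 (shut). In form: [[ax, ay, az, x, y, z, claw], ...]. A call has exactly 10 rows; each row is the pose to reach, as a shift and turn from the pose commanded when the call began, along the tool's axes at that moment; what a row does not reach only later rows make up. A row lasts 1/10 s, in which the tool goes at most 50 mm and 8.59 degrees, less where a joint would pass 70% of its speed; a pose out of reach is approached as far as the arm can. A call with a gripper value outside its range is refused whole. The fingers move at their own pace and stop on an object; "force" is the grip in N (left out, the last holds). Time passes only in rows, so rows that repeat a pose let the fingers close, or fill a call up. It gives the time, the measured TCP pose, the force and the opening at its end, in the units of the state.
- read_state(): the state, without advancing time (a new reading comes with each control period).
- read_camera(name): name is "side" or "top"; returns (picture, depth): 400x640x3 uint8, red, green, blue; 400x640 float32, mm along the optical axis (not along the pixel's ray), 0 where there is no reading.
- camera_info(name): a dict with "vfov" (degrees; the focal length in pixels is half the picture's height over the tangent of half this angle, whatever the lens; pixels are square), "cx", "cy" (the principal point, pixels), "dist_coeffs" ([k1, k2, p1, p2, k3] as OpenCV has them; the pictures are not rectified), "position" and "attitude" of the camera in the world. Camera axes: x right, y down, z forward; pixel columns grow to the right and rows downward; lengths in mm; the calibration is good to about 2 mm. A picture is of the moment at which its call begins. camera_info takes no time and is no camera call.
- hand_in(): hands the job in, once; it reports no verdict.
The state is a dict: "time": time; "joint_pos": joint angles; "qd": joint speeds; "joint_torque": joint torques, N m; "ee_pos": TCP position; "orientation": TCP orientation; "ft_force": force on the tool from outside, world axes, zero at the start; "torque": the same for the moment, N m; "width": finger opening in mm.
Only numpy, scipy, OpenCV 4.12 (cv2) and the standard library are available. Lean on these libraries where they do the work, as an engineer would, in place of code of your own. Each camera call takes 0.05 s, during which the arm holds its last target.

## Task

The white bar of polishing compound was left on the pan of the spring balance: first lift it off and lay it on the worktop, clear of the balance. Then add the loose turquoise stones to the pan step by step, letting it settle after the first, until the pointer comes to rest between the two lines of the mark plate on the balance's post; a big stone weighs about twice a small one, so finish with a small one where a big one would go too far. Leave the stones you do not need on the worktop beside the balance.

Things in the scene. Friction and masses are not known exactly. Their poses are not given: they have to be found in the camera images.
- pan (a joint): Sprung round pan of the balance, an aluminium dish 130 mm across with a 10 mm rim (inside about 116 mm across at the floor). The value is how far it has sunk in m: about 0 empty, 0.062 at the bottom stop. Very soft spring without friction, about 17 N/m: a big stone sinks it about 14 mm, a small one about 7 mm (each stone's mass varies by about 10 %), the white bar about 29 mm. It settles within about 0.5 s.
- pan_in (a point): Centre of the pan's inner floor, on its upper face; moves with the pan (0.1325 m above the worktop when empty). Its -y axis points to the balance's post, z up.
- pointer (a point): Tip of the pan's pointer, a dark steel blade 2.8 mm thick that moves with the pan, its tip 102 mm from the pan's centre in its -y direction; the point lies at the middle of the blade's thickness. It passes in front of the inner half of the mark plate (the lines are on the outer half) and can sink freely past it.
- mark (a point): Middle height between the two dark level lines (2 mm thick, 12 mm clear between them) on the upright white plate, 50 x 40 mm, that faces the robot on the balance's post, right of the pan. Fixed; its height differs each time, 24 to 36 mm below the pointer of the empty pan. The post is 16 mm wide, 102 mm from the pan's centre, its top 158 mm above the worktop.
- wax_bar: White bar of polishing compound, 32 x 72 x 26 mm (x, y, z), 50 g, lying in the pan at the start. Origin at the centre of its underside, long axis along its y.
- big_stone_a: Big rough turquoise stone, 24 x 25 x 18 mm (x, y, z), about 24 g, roundish, lying on the worktop left of the balance. Origin at the middle of its underside as it lies at the start, z up.
- big_stone_b: Big rough turquoise stone, 22 x 27 x 19 mm (x, y, z), about 24 g, roundish, lying on the worktop left of the balance. Origin at the middle of its underside as it lies at the start, z up.
- small_stone_a: Small rough turquoise stone, 12 x 23 x 12 mm (x, y, z), about 12 g, oblong, waisted, lying on the worktop left of the balance. Origin at the middle of its underside as it lies at the start, z up.
- small_stone_b: Small rough turquoise stone, 12 x 22 x 13 mm (x, y, z), about 12 g, oblong, waisted, lying on the worktop left of the balance. Origin at the middle of its underside as it lies at the start, z up.

How it is judged:
By the outcome, as a careful person would: the job done as asked, in the order asked, and still so for the second after the job is handed in, with the robot touching nothing.
It also fails if it takes over 72 s, if anything falls off the work surface, if the arm or the gripper's body presses on something with over 40 N, if the wrist force passes 120 N, or if a joint passes its speed limit or range.

## Working session

There is one attempt and no reset: what is moved stays moved. The work goes in short steps, Python scripts to look and compute and a tool call to move; the robot and the scene stay as the last step left them, time stands still between calls to the robot, and variables do not carry over. Pictures are saved under pics/ and viewed, and the job is handed in when it is done.

Besides the shell and the picture viewer there is one more tool, called after "Emit:" as name(argument=value, ...), one argument or row to a line, values as JSON. step_arm: Moves the arm, as the interface text tells. Its arguments: {"type":"object","properties":{"plan":{"type":"array","items":{"type":"array","items":{"type":"number"}}},"force":{"type":"number"}},"required":["plan"]}

```bash
ls; mkdir -p pics; cat > h.py <<'E'
import numpy as np, cv2
from station import *
from scipy.spatial.transform import Rotation as R
def K(n):
    i=camera_info(n); f=200/np.tan(np.radians(i['vfov'])/2)
    return i,np.array([[f,0,i['cx']],[0,f,i['cy']],[0,0,1.]]),np.array(i['dist_coeffs'],float)
def pose(i):
    a=np.array(i['attitude'],float)
    M=R.from_quat(a).as_matrix() if a.size==4 else a.reshape(3,3)
    return M,np.array(i['position'],float)
def ray(n,uv):
    i,k,d=K(n); p=cv2.undistortPoints(np.array(uv,float).reshape(-1,1,2),k,d).reshape(-1,2)
    M,t=pose(i); return t,np.c_[p,np.ones(len(p))]@M.T
def onplane(n,uv,z):
    t,r=ray(n,uv); return t+r*((z-t[2])/r[:,2])[:,None]
def cloud(n,depth):
    vv,uu=np.mgrid[0:400,0:640]; t,r=ray(n,np.c_[uu.ravel(),vv.ravel()])
    P=t+r*depth.reshape(-1,1); return P.reshape(400,640,3)
def snap(tag,names=('side','top')):
    o={}
    for n in names:
        im,d=read_camera(n); cv2.imwrite(f'pics/{tag}_{n}.png',im[:,:,::-1]); np.savez(f'{tag}_{n}.npz',im=im,d=d); o[n]=(im,d)
    return o
E
python3 - <<'E'
from h import *
snap('a')
for n in('side','top'): print(camera_info(n))
print(read_state(),pinch_z)
E
```

```text
pics
{'vfov': 47.4677427266553, 'cx': 314.8706191176415, 'cy': 194.48357624661415, 'dist_coeffs': array([-0.03370504,  0.        ,  0.        ,  0.        ,  0.        ]), 'position': array([172.97718565, 653.42143027, 433.07495339]), 'attitude': array([-0.18399381,  0.80432286, -0.55324031,  0.11461318])}
{'vfov': 52.14733871698882, 'cx': 321.1210899619549, 'cy': 199.83474360753914, 'dist_coeffs': array([-0.10124434,  0.        ,  0.        ,  0.        ,  0.        ]), 'position': array([ 406.09793615,  -73.24115995, 1045.29617892]), 'attitude': array([-0.69869142,  0.71353988, -0.04413345,  0.02726501])}
{'time': 0.1, 'joint_pos': array([-1.31896691e+00,  3.42683183e-01,  1.52491780e+00,  5.64722670e-06,
        1.27543323e+00, -1.46019502e-01]), 'qd': array([-0.00036079, -0.00160517, -0.00067746, -0.00049965, -0.0006563 ,
        0.00056972]), 'joint_torque': array([ 2.18480855e-03, -4.34447551e+01, -2.46489733e+01,  7.22737230e-07,
        4.71025152e-03,  1.91503688e-05]), 'ee_pos': array([ 203.324642  , -483.63277291,  230.68111753]), 'orientation': array([ 9.80279596e-01,  1.97614255e-01, -3.54181042e-05, -7.19914812e-04]), 'ft_force': array([0.26501197, 0.30925604, 0.27149101]), 'torque': array([ 0.01117056, -0.0080981 , -0.01408292]), 'width': 85.6609793282642} 18.700000000000003
```

View pics/a_side.png

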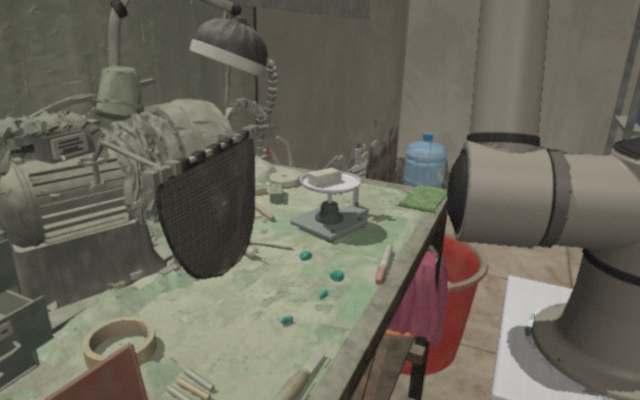

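View pics/a_top.png

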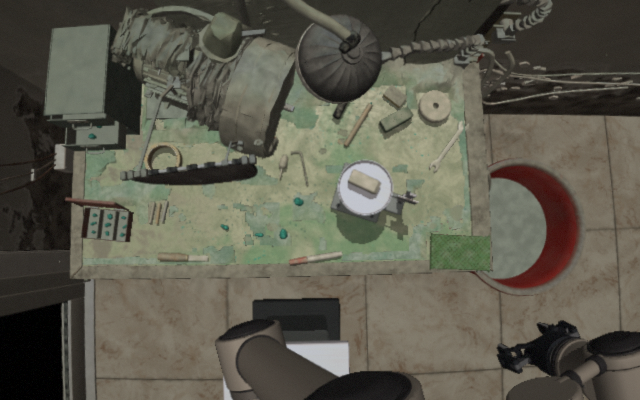

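The side view shows the pan with the bar at about (325,180), and stones at (306,255), (337,275), (323,294) and (287,320). In the top view the pan is at (365,188), the post at about (410,197), and the stones at (299,202), (283,234), (259,236) and (225,227).

```bash
cat > m.py <<'E'
from h import *
def stones(tag,verbose=True):
    out={}
    for n in('top','side'):
        z=np.load(f'{tag}_{n}.npz'); im,d=z['im'],z['d']
        hsv=cv2.cvtColor(im,cv2.COLOR_RGB2HSV)
        m=cv2.inRange(hsv,(80,120,40),(100,255,255))
        P=cloud(n,d)
        nc,l,s,c=cv2.connectedComponentsWithStats(m)
        for i in range(1,nc):
            if s[i,4]<8: continue
            q=P[l==i]; 
            g=onplane(n,[c[i]],8)[0]
            if not(350<g[0]<700 and -420<g[1]<320): continue
            ys,xs=np.nonzero(l==i)
            gp=onplane(n,np.c_[xs,ys],8)[:,:2]
            r=cv2.minAreaRect(np.float32(gp)) 
            w,v=np.linalg.eigh(np.cov(gp.T)); 
            print(n,c[i].round(1),s[i,4],'plane',g.round(1),'cloud med',np.median(q,0).round(1),'zmax',q[:,2].max().round(1),'ang',np.degrees(np.arctan2(v[1,1],v[0,1])).round(),'sd',np.sqrt(w).round(1))
if __name__=='__main__':
    import sys; stones(sys.argv[1])
E
python3 m.py a
python3 - <<'E'
from h import *
for n,(x0,x1,y0,y1) in dict(top=(310,450,140,240),side=(270,390,150,250)).items():
    z=np.load(f'a_{n}.npz'); im=z['im'][y0:y1,x0:x1]
    s=5 if n=='top' else 6
    cv2.imwrite(f'pics/a_{n}z.png',cv2.resize(im[:,:,::-1],None,fx=s,fy=s,interpolation=cv2.INTER_CUBIC))
z=np.load('a_top.npz');P=cloud('top',z['d'])
for uv in [(365,200),(362,181),(370,185),(385,190),(345,195),(410,195),(410,199),(400,210),(200,240)]: print(uv,P[uv[1],uv[0]].round(1), z['im'][uv[1],uv[0]])
E
```

```text
top [298.  201.4] 37 plane [508.3 -40.2   8. ] cloud med [507.9 -40.5  16.1] zmax 1045.3 ang 57.0 sd [3.8 5.2]
top [224.6 226.7] 14 plane [447.3 147.1   8. ] cloud med [446.6 145.7  10.2] zmax 13.4 ang 67.0 sd [1.7 4.6]
top [282.8 233.7] 40 plane [ 4.268e+02 -2.000e-01  8.000e+00] cloud med [426.   -1.4  16.2] zmax 21.2 ang 180.0 sd [4.  5.3]
top [258.8 234.5] 13 plane [425.9  60.5   8. ] cloud med [424.9  59.6  11.2] zmax 13.3 ang 87.0 sd [1.3 5. ]
side [306.7 255.9] 18 plane [505.4 -41.    8. ] cloud med [501.  -33.8  11.9] zmax 17.4 ang 94.0 sd [3.2 6.7]
side [336.8 275.3] 56 plane [426.6  -1.7   8. ] cloud med [422.8   8.1  13.9] zmax 19.7 ang 140.0 sd [4.8 6.4]
side [323.4 294.4] 9 plane [423.4  64.1   8. ] cloud med [422.4  65.    9.2] zmax 11.1 ang 90.0 sd [1.  4.9]
side [287.3 319.7] 23 plane [444.7 150.3   8. ] cloud med [444.3 150.5   8.6] zmax 11.1 ang 46.0 sd [2.5 3.2]
(365, 200) [ 499.  -199.   102.4] [194 196 204]
(362, 181) [ 540.3 -190.4  126.2] [172 166 145]
(370, 185) [ 530.6 -208.2  127.4] [178 171 152]
(385, 190) [ 521.4 -246.4  104.4] [193 196 199]
(345, 195) [ 511.7 -152.7  101.7] [195 197 205]
(410, 195) [ 502.9 -292.5  155.3] [105 101 100]
(410, 199) [ 497.3 -300.2  122.3] [110 103  96]
(400, 210) [ 480.1 -298.9   17.8] [67 69 65]
(200, 240) [414.9 212.9  -2.4] [135 140 112]
```

```bash
ls pics
```

```text
a_side.png
a_sidez.png
a_top.png
a_topz.png
```

View pics/a_topz.png

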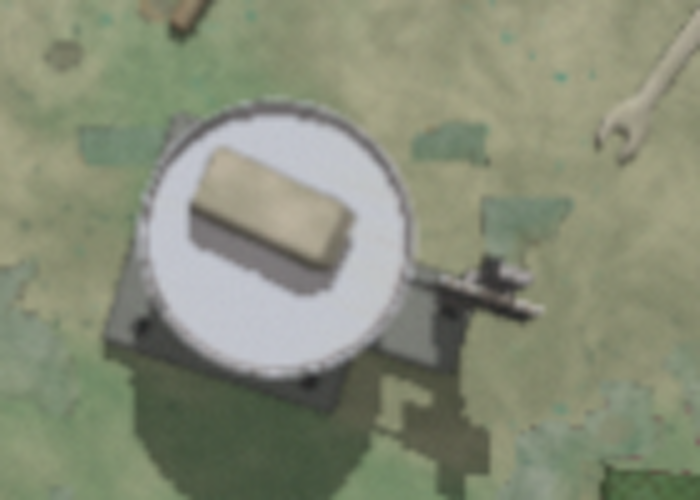

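View pics/a_sidez.png

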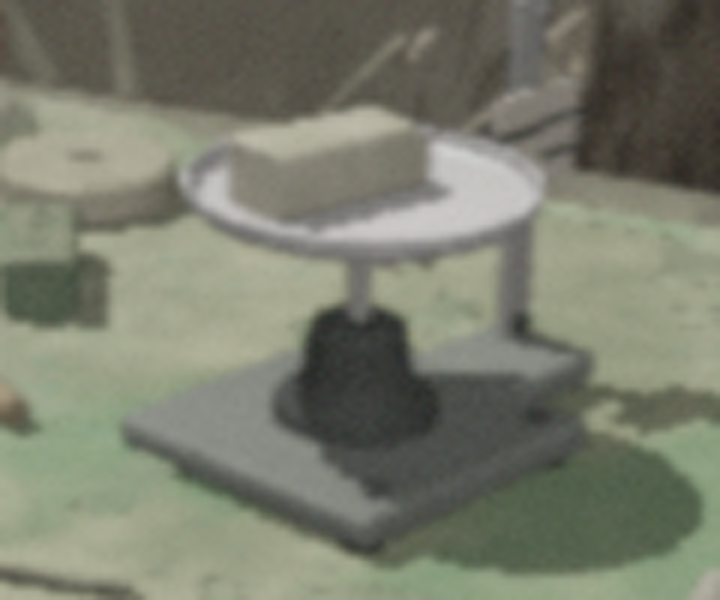

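```bash
python3 - <<'E'
from h import *
z=np.load('a_top.npz');im=z['im'];P=cloud('top',z['d']); hsv=cv2.cvtColor(im,cv2.COLOR_RGB2HSV)
m=(P[...,2]>116)&(P[...,2]<140)&(abs(P[...,0]-530)<70)&(abs(P[...,1]+195)<60)
nc,l,s,c=cv2.connectedComponentsWithStats(m.astype(np.uint8))
for i in range(1,nc):
    if s[i,4]>100:
        q=P[l==i]; r=cv2.minAreaRect(np.float32(q[:,:2])); print('bar',np.median(q[:,2]),r, q.mean(0)); print(cv2.boxPoints(r).round(0).tolist())
m=(P[...,2]>98)&(P[...,2]<116)&(abs(P[...,0]-530)<90)&(abs(P[...,1]+195)<75)
q=P[m]; 
(cx,cy),rad=cv2.minEnclosingCircle(np.float32(q[:,:2])); print('pan',cx,cy,rad,np.median(q[:,2]))
# lie
for u in range(398,420,2): print(u,[ (round(float(P[v,u,0])),round(float(P[v,u,1])),round(float(P[v,u,2]),1)) for v in range(190,204,2)])
w=(abs(P[...,0]-420)<20)&(abs(P[...,1]+60)<30);print('table z',np.median(P[w][:,2]))
w=(abs(P[...,0]-600)<30)&(abs(P[...,1]+330)<30);print('table z',np.median(P[w][:,2]))
w=(abs(P[...,0]-420)<30)&(abs(P[...,1]+120)<30);print('table z',np.median(P[w][:,2]))
for v in range(20,100,20): print([P[v,u].round().tolist() for u in (310,340,370)])
E
```

```text
bar 128.39083672055847 ((540.5957641601562, -197.25100708007812), (72.15914916992188, 32.52283477783203), 64.41769409179688) [ 540.09348575 -195.3365513   127.84203407]
[[510.0, -223.0], [540.0, -237.0], [571.0, -172.0], [542.0, -158.0]]
pan 527.3966674804688 -204.1275634765625 68.99182891845703 103.54128825786381
398 [(534, -300, -1.3), (528, -299, 0.7), (521, -296, 14.5), (505, -273, 119.2), (502, -275, 108.9), (504, -291, 34.1), (500, -293, 26.2)]
400 [(534, -305, -2.0), (528, -305, 0.8), (523, -305, -2.9), (505, -278, 120.4), (502, -280, 108.1), (503, -294, 43.1), (500, -298, 26.4)]
402 [(533, -310, -0.2), (528, -310, -0.2), (512, -288, 98.1), (505, -282, 121.1), (501, -285, 109.7), (502, -298, 51.1), (500, -304, 20.0)]
404 [(533, -316, -0.5), (528, -315, 0.6), (511, -290, 107.4), (506, -290, 108.8), (500, -288, 117.0), (497, -289, 109.1), (502, -314, -0.6)]
406 [(533, -322, -3.0), (516, -296, 102.0), (509, -290, 126.7), (504, -291, 124.5), (500, -291, 121.7), (496, -294, 109.7), (502, -320, -1.3)]
408 [(533, -325, 4.3), (515, -300, 106.7), (506, -290, 147.8), (503, -293, 132.8),
[... 428 characters left out ...]
, -340, 2.5), (495, -309, 123.5), (406, -73, 1045.3)]
416 [(533, -348, -2.0), (527, -346, 3.4), (505, -306, 154.9), (517, -348, -4.0), (512, -346, -0.7), (507, -346, -1.5), (491, -316, 115.6)]
418 [(533, -354, -3.7), (527, -352, 0.8), (522, -352, -1.7), (517, -352, -2.3), (511, -351, 1.4), (506, -352, -1.3), (490, -319, 119.4)]
table z 1045.2961789150047
table z 0.27578692183737985
table z -0.2629612432876911
[[739.0, -77.0, 468.0], [765.0, -126.0, 423.0], [890.0, -212.0, 205.0]]
[[732.0, -77.0, 418.0], [726.0, -125.0, 429.0], [735.0, -176.0, 411.0]]
[[699.0, -76.0, 414.0], [696.0, -124.0, 421.0], [702.0, -175.0, 406.0]]
[[674.0, -75.0, 391.0], [667.0, -124.0, 408.0], [676.0, -177.0, 384.0]]
```

```bash
cat > g.py <<'E'
from h import *
import sys
def go(x,y,z,ydeg=None):
    s=read_state(); M=R.from_quat(s['orientation']).as_matrix(); p=np.array(s['ee_pos'])
    d=M.T@(np.array([x,y,z])-p)
    cur=np.degrees(np.arctan2(M[1,1],M[0,1]))
    rv=np.zeros(3)
    if ydeg is not None:
        dy=(ydeg-cur+90)%180-90
        T=R.from_euler('z',cur+dy,degrees=True).as_matrix()@np.array([[0,1,0],[1,0,0],[0,0,-1.]])
        rv=np.degrees(R.from_matrix(M.T@T).as_rotvec())
    print('t',round(s['time'],2),'tcp',p.round(1),'yang',cur.round(1),'w',round(float(s['width']),1),'F',np.round(s['ft_force'],1),'j',np.round(s['joint_pos'],2))
    print('turn',rv.round(2),'shift_m',(d/1000).round(4))
if __name__=='__main__': go(*map(float,sys.argv[1:]))
E
python3 g.py 540.5 -197 190 -25.5
python3 -c "
from h import *
print(onplane('top',[(366,187.6),(337.5,187),(393,190),(365,159.5),(364,215.5)],113).round(1))"
```

```text
t 0.1 tcp [ 203.3 -483.6  230.7] yang -67.2 w 85.7 F [0.3 0.3 0.3] j [-1.32  0.34  1.52  0.    1.28 -0.15]
turn [-7.000e-02 -4.000e-02 -4.171e+01] shift_m [ 0.4219 -0.1336  0.041 ]
[[ 526.7 -200.8  113. ]
 [ 529.3 -135.   113. ]
 [ 520.  -263.5  113. ]
 [ 592.7 -200.8  113. ]
 [ 462.3 -194.1  113. ]]
```

Emit:
step_arm(
  plan=[
    [0,0,-41.7,0.422,-0.134,0.041,0.35],
    [0,0,-41.7,0.422,-0.134,0.041,0.35],
    [0,0,-41.7,0.422,-0.134,0.041,0.35],
    [0,0,-41.7,0.422,-0.134,0.041,0.35],
    [0,0,-41.7,0.422,-0.134,0.041,0.35],
    [0,0,-41.7,0.422,-0.134,0.041,0.35],
    [0,0,-41.7,0.422,-0.134,0.041,0.35],
    [0,0,-41.7,0.422,-0.134,0.041,0.35],
    [0,0,-41.7,0.422,-0.134,0.041,0.35],
    [0,0,-41.7,0.422,-0.134,0.041,0.35],
  ],
  force=25,
)

```text
time: 1.1
ee_pos: [543.3, -192.8, 188.9]
orientation: [0.844, 0.536, 0.0, -0.001]
ft_force: [0.7, -1.0, 0.2]
width: 55.5
```

```bash
python3 g.py 540.5 -197 108 -25.5
```

```text
t 1.1 tcp [ 543.3 -192.8  188.9] yang -25.2 w 55.5 F [ 0.7 -1.   0.2] j [-0.47  0.47  1.44  0.    1.23 -0.04]
turn [-0.06 -0.09  0.3 ] shift_m [-0.0051 -0.0007  0.0809]
```

Emit:
step_arm(
  plan=[
    [0,0,0,0,0,0.02,0.35],
    [0,0,0,0,0,0.045,0.35],
    [0,0,0,0,0,0.065,0.35],
    [0,0,0,0,0,0.078,0.35],
    [0,0,0,0,0,0.083,0.35],
    [0,0,0,0,0,0.083,0.35],
    [0,0,0,0,0,0.083,0.7],
    [0,0,0,0,0,0.083,0.7],
    [0,0,0,0,0,0.083,0.7],
    [0,0,0,0,0,0.083,0.7],
  ],
)

```text
time: 2.1
ee_pos: [540.8, -197.2, 107.9]
orientation: [0.846, 0.534, 0.0, 0.001]
ft_force: [-0.3, 0.5, 0.3]
width: 31.3
```

```bash
python3 - <<'E'
from h import *
o=snap('b')
a=cv2.resize(o['side'][0][120:260,260:420],None,fx=4,fy=4);cv2.imwrite('pics/bz.png',a[:,:,::-1])
E
python3 g.py 540.5 -197 160 -25.5
```

```text
t 2.2 tcp [ 540.7 -197.1  107.6] yang -25.5 w 31.4 F [ 0.3 -0.5  0.1] j [-0.48  0.55  1.55 -0.    1.04 -0.04]
turn [ 0.04  0.   -0.01] shift_m [-0.     -0.0002 -0.0524]
```

View pics/bz.png

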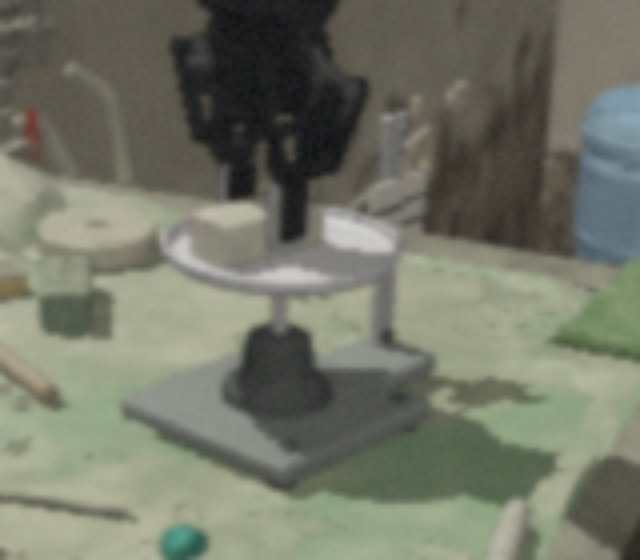

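```bash
python3 g.py 510 -400 215 -25.5; python3 - <<'E'
from h import *
z=np.load('a_top.npz');P=cloud('top',z['d'])
w=(abs(P[...,0]-510)<50)&(abs(P[...,1]+400)<50);print(np.percentile(P[w][:,2],[1,50,99]))
E
```

```text
t 2.2 tcp [ 540.7 -197.1  107.6] yang -25.5 w 31.4 F [ 0.3 -0.5  0.1] j [-0.48  0.55  1.55 -0.    1.04 -0.04]
turn [ 0.04  0.   -0.01] shift_m [-0.1964  0.0597 -0.1073]
[-4.18789395  0.26645089  6.15120905]
```

Emit:
step_arm(
  plan=[
    [0,0,0,0,0,-0.015,0.7],
    [0,0,0,0,0,-0.05,0.7],
    [0,0,0,0,0,-0.09,0.7],
    [0,0,0,-0.02,0.006,-0.107,0.7],
    [0,0,0,-0.06,0.018,-0.107,0.7],
    [0,0,0,-0.1,0.03,-0.107,0.7],
    [0,0,0,-0.14,0.043,-0.107,0.7],
    [0,0,0,-0.175,0.053,-0.107,0.7],
    [0,0,0,-0.196,0.06,-0.107,0.7],
    [0,0,0,-0.196,0.06,-0.107,0.7],
  ],
)

```text
time: 3.2
ee_pos: [509.0, -402.7, 213.5]
orientation: [0.847, 0.532, -0.0, -0.0]
ft_force: [0.9, 1.1, -1.0]
width: 31.6
```

```bash
python3 - <<'E'
from h import *
o=snap('c')
a=cv2.resize(o['side'][0][100:260,260:420],None,fx=4,fy=4);cv2.imwrite('pics/cz.png',a[:,:,::-1])
E
python3 g.py 510 -400 5 -25.5
```

```text
t 3.3 tcp [ 510.  -399.6  213.8] yang -25.6 w 31.1 F [ 0.6 -0.1 -0.4] j [-0.78  0.59  1.18  0.    1.38 -0.34]
turn [-0.05 -0.04 -0.06] shift_m [-0.0005  0.0004  0.2088]
```

View pics/cz.png

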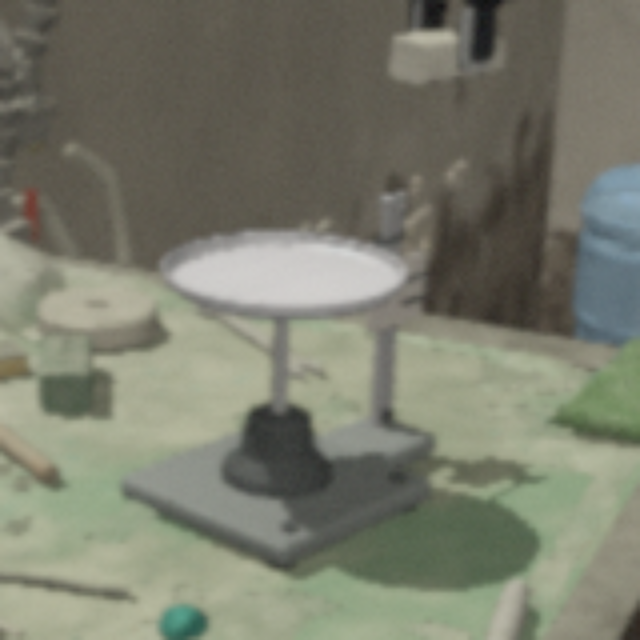

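The bar is in the gripper and the pan has risen. Now I'll lay the bar down.

Emit:
step_arm(
  plan=[
    [0,0,0,0,0,0.03,0.7],
    [0,0,0,0,0,0.07,0.7],
    [0,0,0,0,0,0.11,0.7],
    [0,0,0,0,0,0.15,0.7],
    [0,0,0,0,0,0.185,0.7],
    [0,0,0,0,0,0.203,0.7],
    [0,0,0,0,0,0.208,0.7],
    [0,0,0,0,0,0.208,0.7],
    [0,0,0,0,0,0.208,0.45],
    [0,0,0,0,0,0.208,0.45],
  ],
)

```text
time: 4.3
ee_pos: [511.0, -399.4, 7.1]
orientation: [0.846, 0.534, 0.0, 0.001]
ft_force: [0.6, 0.2, -0.3]
width: 47.2
```

Emit:
step_arm(
  plan=[
    [0,0,0,0,0,0,0.4],
    [0,0,0,0,0,0,0.4],
    [0,0,0,0,0,-0.03,0.4],
    [0,0,0,0,0,-0.07,0.4],
    [0,0,0,0,0,-0.115,0.4],
    [0,0,0,0,0,-0.16,0.4],
    [0,0,0,0,0,-0.2,0.4],
    [0,0,0,0,0,-0.22,0.4],
    [0,0,0,0,0,-0.22,0.4],
    [0,0,0,0,0,-0.22,0.4],
  ],
)

```text
time: 5.3
ee_pos: [510.0, -399.6, 225.8]
orientation: [0.846, 0.534, -0.0, -0.0]
ft_force: [-0.5, 0.7, -0.8]
width: 51.7
```

```bash
python3 - <<'E'
from h import *
o=snap('d')
a=cv2.resize(o['side'][0][140:240,270:390],None,fx=6,fy=6,interpolation=cv2.INTER_CUBIC);cv2.imwrite('pics/dz.png',a[:,:,::-1])
a=cv2.resize(o['top'][0][150:230,330:490],None,fx=5,fy=5,interpolation=cv2.INTER_CUBIC);cv2.imwrite('pics/dt.png',a[:,:,::-1])
E
python3 g.py 510 -400 225 -25.5
```

```text
t 5.4 tcp [ 509.7 -399.2  224.3] yang -25.5 w 51.1 F [-0.8  0.7  0.7] j [-0.78  0.58  1.16 -0.    1.41 -0.34]
turn [-0.18 -0.06 -0.02] shift_m [-0.0006  0.0007 -0.0007]
```

View pics/dz.png

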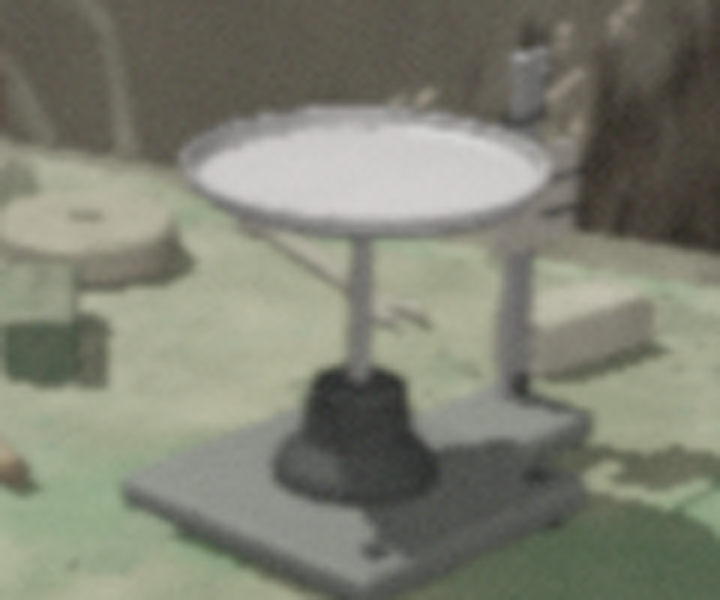

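View pics/dt.png

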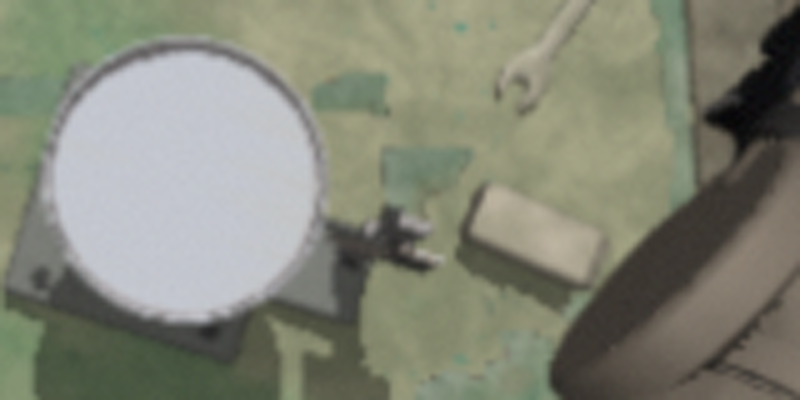

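The bar lies clear of the balance, to the right of the post. The side zoom shows the two mark lines at about px (364.5,169) and (363.5,175), partly hidden by the rim. Next I'll measure the mark height and the pan and pointer heights.

```bash
python3 - <<'E'
from h import *
z=np.load('d_side.npz'); im=z['im']
g=cv2.cvtColor(im,cv2.COLOR_RGB2GRAY)
print(g[160:192,356:372])
a=cv2.resize(im[155:195,340:380],None,fx=15,fy=15,interpolation=cv2.INTER_NEAREST);cv2.imwrite('pics/dn.png',a[:,:,::-1])
P=cloud('top',np.load('d_top.npz')['d'])
w=(np.hypot(P[...,0]-526.5,P[...,1]+200.5)<45)&(P[...,2]>100)&(P[...,2]<160); print('pan floor top',np.median(P[w][:,2]),P[w].mean(0),w.sum())
Q=cloud('side',z['d'])
w=(np.hypot(Q[...,0]-526.5,Q[...,1]+200.5)<40)&(Q[...,2]>100)&(Q[...,2]<160); print('pan floor side',np.median(Q[w][:,2]),w.sum())
n=np.array([.974,-.227,0]); c=np.array([490.,-319,0])
def hit(uv):
    t,r=ray('side',uv); return t+r*(((c-t)@n)/(r@n))[:,None]
print(hit([(364.5,169.2),(363.5,175),(366.5,165),(361,183)]).round(1))
for v in (165,168,172,178,181): print(v,[Q[v,u].round().tolist() for u in (355,358,361,363,365,367)])
E
```

```text
[[ 76  78  79  92  99 106 106 101 107 125 129 107  84  69  61  51]
 [ 98  98 100 103 110 113 116 104 113 134 132 109  87  70  56  56]
 [131 121 109 107 113 121 121 118 120 124 121 101  83  66  57  59]
 [156 148 137 120 115 129 134 141 139 129 112  95  73  58  56  57]
 [165 165 163 149 132 129 132 133 132 127 110  87  69  60  58  56]
 [178 167 157 158 150 138 128 128 125 122 103  78  64  54  56  55]
 [197 185 168 163 162 148 133 128 126 120  97  72  58  53  54  53]
 [204 199 185 172 178 160 135 124 122 111  89  63  60  55  50  59]
 [203 202 197 185 179 153 122 109 103  89  70  54  57  52  60  55]
 [203 203 199 191 175 140 101  92  96  95  82  65  56  58  61  57]
 [203 202 197 184 157 123 108 112 115 106  87  67  61  56  60  64]
 [200 195 180 155 134 124 123 124 122 110  86  65  63  63  61  65]
 [185 168 148 126 123 126 129 126 120 108  82  64  63  61  65  68]
 [149 132 124 123 125 124 122 120 111  97  74  61  59  69  69  69]
 [123 118 123 124 118 109 101  93  87  74  62  53  61  63  70  72]
 [114 121 125 117 101  88  84  91  96  84  64  57  60  70  68  73]
 [120 127 127 120 114 107 11
[... 1295 characters left out ...]
, -239.0, 139.0], [495.0, -302.0, 119.0], [491.0, -305.0, 119.0], [490.0, -316.0, 116.0], [971.0, -1827.0, -376.0]]
168 [[485.0, -232.0, 134.0], [478.0, -234.0, 134.0], [495.0, -305.0, 111.0], [492.0, -309.0, 111.0], [488.0, -312.0, 111.0], [973.0, -1836.0, -397.0]]
172 [[475.0, -206.0, 134.0], [464.0, -195.0, 139.0], [495.0, -305.0, 101.0], [491.0, -310.0, 101.0], [489.0, -317.0, 99.0], [969.0, -1828.0, -419.0]]
178 [[501.0, -282.0, 93.0], [498.0, -296.0, 89.0], [493.0, -304.0, 88.0], [491.0, -310.0, 86.0], [562.0, -545.0, 2.0], [966.0, -1828.0, -457.0]]
181 [[500.0, -281.0, 86.0], [500.0, -303.0, 79.0], [562.0, -510.0, 4.0], [555.0, -507.0, 6.0], [552.0, -516.0, 4.0], [546.0, -515.0, 5.0]]
```

View pics/dn.png

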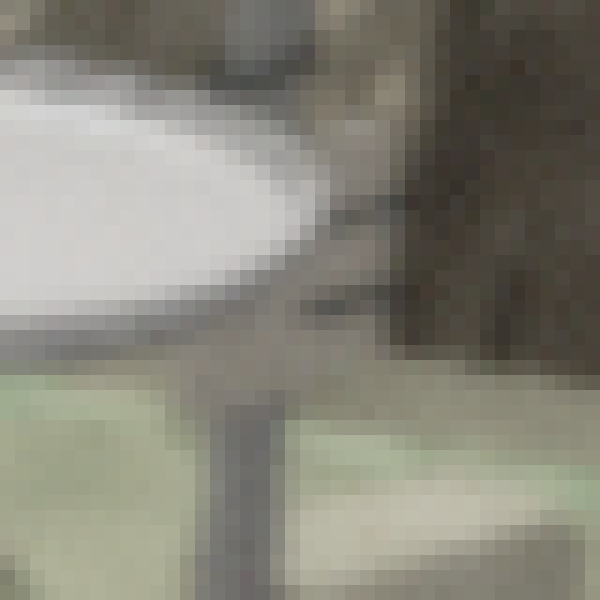

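```bash
python3 - <<'E'
from h import *
for t in 'ad':
    z=np.load(t+'_top.npz');P=cloud('top',z['d']);im=z['im']
    u=np.array([-.227,-.974]);nn=np.array([.974,-.227])
    D=P[...,:2]-np.array([526.5,-200.5]); r=D@u; s=D@nn
    for r0 in range(66,104,4):
        m=(r>=r0)&(r<r0+4)&(abs(s)<8)&(P[...,2]>60)&(P[...,2]<200)
        print(t,r0,sorted([(round(float(b)),round(float(c)),int(e)) for b,c,e in zip(s[m],P[m][:,2],cv2.cvtColor(im,cv2.COLOR_RGB2GRAY)[m])]))
n=np.array([.974,-.227,0]); c=np.array([491.,-312,0])
t,r=ray('side',[(363,168.9),(363,174.5),(362,169.2),(362,174.8)]); print((t+r*(((c-t)@n)/(r@n))[:,None]).round(1))
z=np.load('d_top.npz')['im'][180:210,385:430]
cv2.imwrite('pics/dp.png',cv2.resize(z,None,fx=16,fy=16,interpolation=cv2.INTER_NEAREST)[:,:,::-1])
E
```

```text
a 66 [(-5, 109, 88), (-5, 109, 93)]
a 70 [(-6, 105, 77), (-6, 107, 71), (-4, 107, 97)]
a 74 [(-6, 111, 63), (-4, 119, 115), (-3, 104, 95), (-3, 110, 93), (-3, 123, 143), (-2, 123, 148), (-1, 109, 116)]
a 78 [(-7, 109, 53), (-6, 104, 51), (-5, 108, 64), (-5, 109, 76), (-5, 114, 98), (-4, 86, 66), (-4, 118, 125), (-4, 120, 133)]
a 82 [(-6, 108, 56), (-6, 108, 64), (-5, 119, 118), (-5, 120, 120), (-3, 121, 139), (-3, 121, 146)]
a 86 [(-8, 109, 51), (-6, 110, 75), (-5, 87, 54), (-5, 110, 96), (-5, 121, 139), (-4, 123, 150), (0, 109, 151), (2, 108, 138), (3, 102, 105), (4, 110, 128), (6, 98, 126)]
a 90 [(-7, 109, 54), (-7, 110, 58), (-6, 117, 117), (-6, 121, 115), (-4, 122, 131), (-1, 118, 93), (-1, 125, 70), (-1, 138, 58), (-1, 145, 58), (-1, 157, 85), (0, 109, 133), (0, 129, 72), (0, 148, 61), (0, 158, 142), (1, 162, 136), (2, 116, 108), (2, 137, 64), (2, 153, 81), (3, 108, 143), (3, 127, 76), (3, 147, 64), (4, 160, 116), (5, 107, 142), (5, 109, 117)]
a 94 [(-7, 118, 81), (-6, 84, 54), (-6, 108, 67), (-6, 110, 77), (-5, 121, 95), (-5, 122, 104), (-3, 118, 106), (-2, 133, 55), (-2, 136, 
[... 1671 characters left out ...]
 (-2, 149, 71), (-2, 155, 113), (-1, 127, 57), (-1, 151, 103), (0, 157, 142), (0, 160, 155), (2, 158, 150), (2, 161, 150)]
d 98 [(-7, 99, 66), (-7, 102, 64), (-6, 91, 70), (-6, 117, 59), (-2, 120, 52), (-2, 123, 52), (-2, 128, 57), (-2, 142, 61), (-2, 142, 67), (-2, 159, 128), (-1, 113, 61), (-1, 159, 149), (1, 158, 152), (1, 158, 153), (3, 160, 141)]
d 102 [(-7, 112, 57), (-7, 118, 85), (-5, 119, 97), (-5, 123, 110), (-3, 122, 86), (-3, 141, 76), (-2, 112, 65), (-2, 132, 57), (-2, 132, 61), (-2, 145, 82), (-2, 151, 107), (-2, 154, 120), (0, 157, 158), (0, 160, 158), (2, 157, 145), (2, 158, 148)]
[[ 491.7 -309.   108.5]
 [ 491.4 -310.4   94.4]
 [ 492.7 -304.7  108.8]
 [ 492.4 -306.2   94.8]]
```

View pics/dp.png

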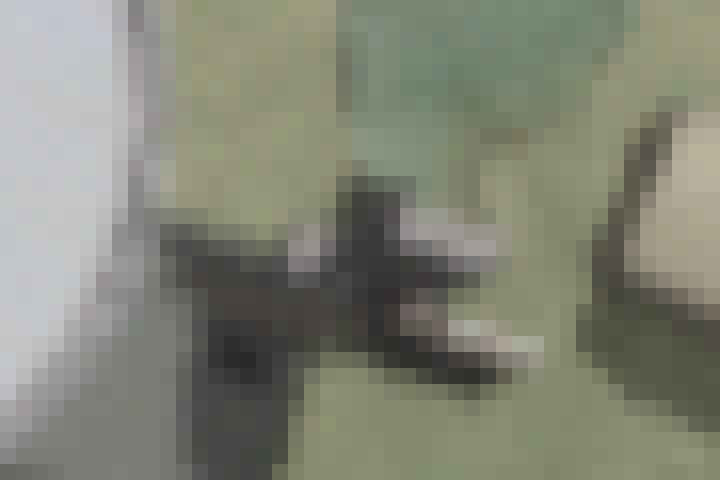

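Readings: mark at about z 101, pointer (empty pan) at about 136.5, so the sink I need is about 35 mm. That is nominally two big stones and one small. Next, the stones up close.

```bash
python3 - <<'E'
from h import *
im=np.load('d_top.npz')['im']; sm=np.load('d_side.npz')['im']
t=[im[y-13:y+13,x-13:x+13] for x,y in((298,202),(283,234),(259,235),(225,227))]
s=[sm[y-13:y+13,x-13:x+13] for x,y in((306,256),(337,275),(323,294),(287,320))]
a=np.vstack([np.hstack(t),np.hstack(s)])
cv2.imwrite('pics/st.png',cv2.resize(a,None,fx=7.5,fy=7.5,interpolation=cv2.INTER_CUBIC)[:,:,::-1])
for n,I in(('top',im),('side',sm)):
    hsv=cv2.cvtColor(I,cv2.COLOR_RGB2HSV)
    m=cv2.inRange(hsv,(78,85,30),(102,255,255)); nc,l,st,c=cv2.connectedComponentsWithStats(m)
    for i in range(1,nc):
        if st[i,4]<10: continue
        ys,xs=np.nonzero(l==i); gp=onplane(n,np.c_[xs,ys],8 if st[i,4]>30 else 6)[:,:2]
        if not(350<gp[:,0].mean()<600 and -80<gp[:,1].mean()<200): continue
        w,v=np.linalg.eigh(np.cov(gp.T)); print(n,c[i].round(1),st[i,4],gp.mean(0).round(1),'ang',np.degrees(np.arctan2(v[1,1],v[0,1])).round(),np.sqrt(w).round(1)*4)
E
```

```text
top [298.2 201.3] 46 [508.4 -40.7] ang 63.0 [17.6 22.4]
top [224.4 226.7] 18 [447.4 148.1] ang 61.0 [ 8.  20.4]
top [282.8 233.9] 49 [ 4.264e+02 -4.000e-01] ang -174.0 [17.6 23.2]
top [258.9 234.4] 22 [426.3  60.5] ang 81.0 [ 9.2 20.4]
side [305.2 255.4] 63 [508.7 -41.4] ang 112.0 [19.6 31.6]
side [336.8 275.2] 97 [426.9  -2. ] ang 114.0 [22.  34.4]
side [323.2 293.7] 37 [424.7  62.2] ang 95.0 [ 9.6 24.8]
side [286.6 319.7] 52 [445.6 150.9] ang 50.0 [14.8 17.2]
```

View pics/st.png

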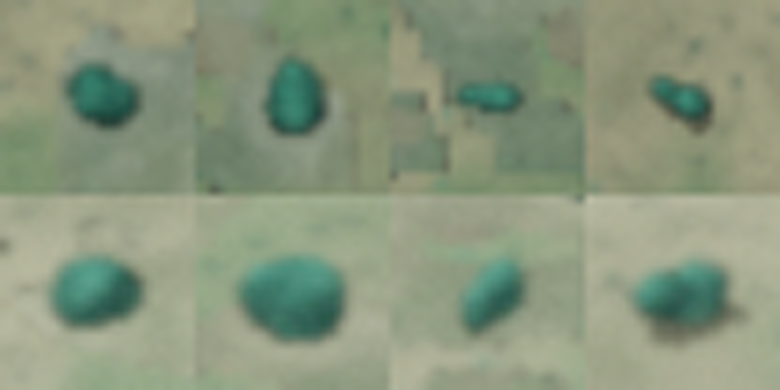

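```bash
python3 g.py 508.5 -41 150 -27
```

```text
t 5.4 tcp [ 509.7 -399.2  224.3] yang -25.5 w 51.1 F [-0.8  0.7  0.7] j [-0.78  0.58  1.16 -0.    1.41 -0.34]
turn [-0.19 -0.06  1.48] shift_m [ 0.3227 -0.1551  0.0751]
```

Emit:
step_arm(
  plan=[
    [0,0,1.5,0.03,-0.014,0,0.4],
    [0,0,1.5,0.07,-0.034,0,0.4],
    [0,0,1.5,0.112,-0.054,0,0.4],
    [0,0,1.5,0.155,-0.074,0,0.4],
    [0,0,1.5,0.198,-0.095,0,0.4],
    [0,0,1.5,0.24,-0.115,0.01,0.4],
    [0,0,1.5,0.28,-0.134,0.03,0.4],
    [0,0,1.5,0.31,-0.149,0.06,0.4],
    [0,0,1.5,0.3227,-0.155,0.1,0.4],
    [0,0,1.5,0.3227,-0.155,0.14,0.4],
  ],
)

```text
time: 6.4
ee_pos: [508.3, -39.2, 84.1]
orientation: [0.852, 0.524, -0.0, -0.001]
ft_force: [1.0, -0.8, -0.5]
width: 51.1
```

```bash
python3 g.py 508.5 -41 3 -27
```

```text
t 6.4 tcp [508.3 -39.2  84.1] yang -26.8 w 51.1 F [ 1.  -0.8 -0.5] j [-0.23  0.49  1.76  0.    0.9   0.24]
turn [-0.09  0.01  0.17] shift_m [-0.0015  0.0011  0.0811]
```

Emit:
step_arm(
  plan=[
    [0,0,0,0,0,0.03,0.4],
    [0,0,0,0,0,0.06,0.4],
    [0,0,0,0,0,0.077,0.4],
    [0,0,0,0,0,0.083,0.4],
    [0,0,0,0,0,0.083,0.4],
    [0,0,0,0,0,0.083,0.9],
    [0,0,0,0,0,0.083,0.9],
    [0,0,0,0,0,0.083,0.9],
    [0,0,0,0,0,0.083,0.9],
    [0,0,0,0,0,0.083,0.9],
  ],
  force=20,
)

```text
time: 7.4
ee_pos: [510.0, -41.9, 4.3]
orientation: [0.853, 0.522, 0.001, 0.001]
ft_force: [-2.1, -0.1, 6.7]
width: 18.9
```

```bash
python3 g.py 526.5 -185 180 -27
```

```text
t 7.4 tcp [510.  -41.9   4.3] yang -27.0 w 18.9 F [-2.1 -0.1  6.7] j [-0.23  0.62  1.81 -0.    0.71  0.24]
turn [ 0.11 -0.02 -0.01] shift_m [-0.1199  0.08   -0.1756]
```

Emit:
step_arm(
  plan=[
    [0,0,0,0,0,-0.015,0.9],
    [0,0,0,0,0,-0.05,0.9],
    [0,0,0,0,0,-0.09,0.9],
    [0,0,0,0,0,-0.13,0.9],
    [0,0,0,-0.01,0.007,-0.165,0.9],
    [0,0,0,-0.035,0.023,-0.182,0.9],
    [0,0,0,-0.065,0.045,-0.182,0.9],
    [0,0,0,-0.09,0.065,-0.182,0.9],
    [0,0,0,-0.105,0.085,-0.182,0.9],
    [0,0,0,-0.105,0.085,-0.182,0.9],
  ],
)

```text
time: 8.4
ee_pos: [538.1, -176.8, 185.2]
orientation: [0.853, 0.521, 0.0, 0.001]
ft_force: [1.3, 0.5, -0.7]
width: 19.0
```

```bash
python3 - <<'E'
from h import *
o=snap('e')
a=cv2.resize(o['side'][0][90:230,260:420],None,fx=4,fy=4);cv2.imwrite('pics/ez.png',a[:,:,::-1])
E
python3 g.py 540 -174 138.5 -27
```

```text
t 8.5 tcp [ 537.1 -173.9  185. ] yang -27.1 w 19.4 F [-0.1  0.3 -0.6] j [-0.45  0.45  1.48  0.    1.21  0.02]
turn [-0.05 -0.01 -0.07] shift_m [0.0013 0.0027 0.0465]
```

View pics/ez.png

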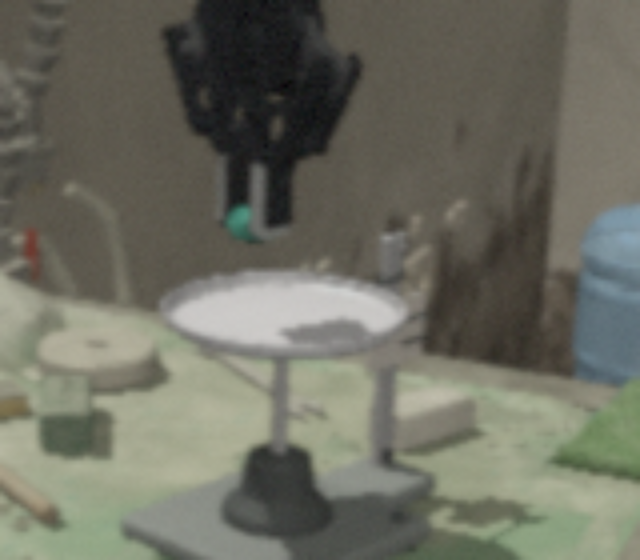

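The stone is held near the fingertips above the pan. I'll lower it and release.

Emit:
step_arm(
  plan=[
    [0,0,0,0.001,0.002,0.015,0.9],
    [0,0,0,0.001,0.002,0.032,0.9],
    [0,0,0,0.001,0.002,0.042,0.9],
    [0,0,0,0.001,0.002,0.046,0.9],
    [0,0,0,0.001,0.002,0.046,0.9],
    [0,0,0,0.001,0.002,0.046,0.62],
    [0,0,0,0.001,0.002,0.046,0.62],
    [0,0,0,0.001,0.002,0.046,0.58],
    [0,0,0,0.001,0.002,0.046,0.55],
    [0,0,0,0.001,0.002,0.046,0.55],
  ],
)

```text
time: 9.5
ee_pos: [539.7, -174.0, 139.5]
orientation: [0.853, 0.522, 0.0, 0.0]
ft_force: [-0.4, -0.2, -0.5]
width: 38.3
```

Emit:
step_arm(
  plan=[
    [0,0,0,0,0,-0.01,0.55],
    [0,0,0,0,0,-0.03,0.55],
    [0,0,0,0,0,-0.055,0.5],
    [0,0,0,0,0,-0.07,0.4],
    [0,0,0,0.02,-0.01,-0.07,0.4],
    [0,0,0,0.05,-0.02,-0.07,0.4],
    [0,0,0,0.08,-0.02,-0.07,0.4],
    [0,0,0,0.1,-0.02,-0.07,0.4],
    [0,0,0,0.11,-0.02,-0.07,0.4],
    [0,0,0,0.11,-0.02,-0.07,0.4],
  ],
)

```text
time: 10.5
ee_pos: [572.2, -66.0, 209.7]
orientation: [0.852, 0.523, 0.0, 0.0]
ft_force: [-0.1, -0.4, 0.0]
width: 51.1
```

```bash
cat > pan.py <<'E'
from h import *
import sys
t=sys.argv[1]; o=snap(t)
P=cloud('top',o['top'][1]); Q=cloud('side',o['side'][1])
for n,X in(('top',P),('side',Q)):
    im=o[n][0].astype(int); sat=im.max(2)-im.min(2)
    w=(np.hypot(X[...,0]-526.5,X[...,1]+200.5)<50)&(X[...,2]>80)&(X[...,2]<145)&(sat<25)
    print(n,'floor',np.median(X[w][:,2]).round(2),w.sum())
a=cv2.resize(o['side'][0][140:240,290:410],None,fx=6,fy=6,interpolation=cv2.INTER_CUBIC);cv2.imwrite(f'pics/{t}z.png',a[:,:,::-1])
a=cv2.resize(o['top'][0][140:240,270:430],None,fx=5,fy=5,interpolation=cv2.INTER_CUBIC);cv2.imwrite(f'pics/{t}t.png',a[:,:,::-1])
E
python3 pan.py f; python3 g.py 426.6 -1 90 96
```

```text
top floor 119.75 1410
side floor 120.54 480
t 10.6 tcp [571.6 -67.4 209.5] yang -27.0 w 51.7 F [0.6 0.2 0.3] j [-0.25  0.45  1.42 -0.    1.27  0.22]
turn [2.000e-02 2.000e-02 5.699e+01] shift_m [-0.0066 -0.1593  0.1194]
```

View pics/fz.png

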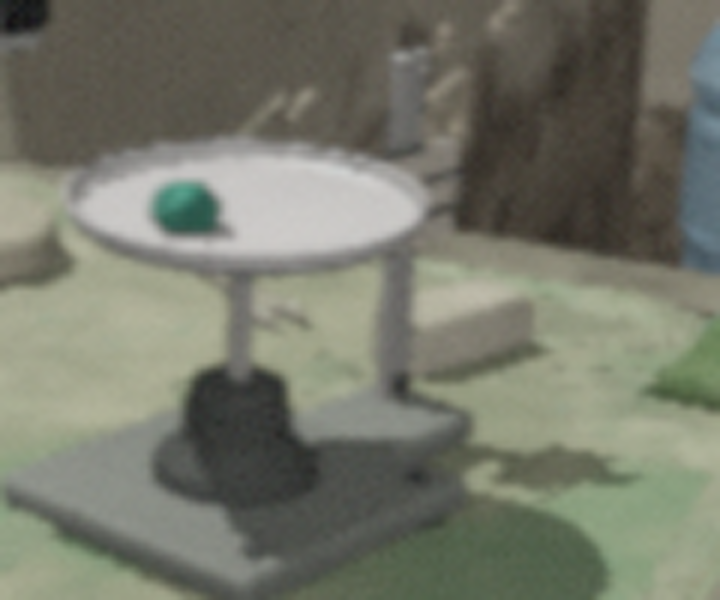

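View pics/ft.png

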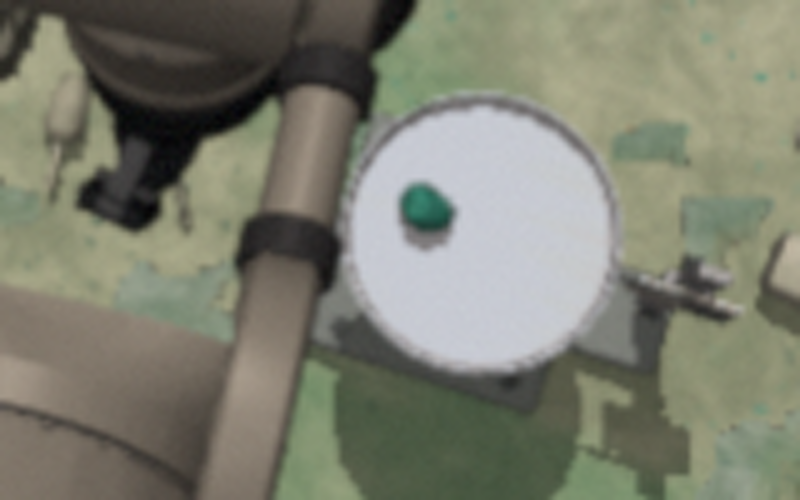

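Emit:
step_arm(
  plan=[
    [0,0,8,-0.001,-0.02,0.01,0.4],
    [0,0,16,-0.002,-0.05,0.03,0.4],
    [0,0,24,-0.004,-0.085,0.05,0.4],
    [0,0,32,-0.005,-0.115,0.075,0.4],
    [0,0,40,-0.0066,-0.14,0.095,0.4],
    [0,0,48,-0.0066,-0.159,0.11,0.4],
    [0,0,57,-0.0066,-0.159,0.12,0.4],
    [0,0,57,-0.0066,-0.159,0.14,0.4],
    [0,0,57,-0.0066,-0.159,0.16,0.4],
    [0,0,57,-0.0066,-0.159,0.16,0.4],
  ],
)

```text
time: 11.6
ee_pos: [425.6, -1.2, 47.8]
orientation: [0.999, 0.052, -0.002, -0.0]
ft_force: [-0.0, 1.0, 1.3]
width: 50.8
```

```bash
python3 g.py 426.6 -1 3 96
```

```text
t 11.6 tcp [425.6  -1.2  47.8] yang -84.1 w 50.8 F [-0.   1.   1.3] j [-0.18  0.43  2.01 -0.    0.7   1.28]
turn [-0.05  0.23 -0.09] shift_m [ 0.0012 -0.0001  0.0448]
```

Emit:
step_arm(
  plan=[
    [0,0,0,0.001,0,0.02,0.4],
    [0,0,0,0.001,0,0.038,0.4],
    [0,0,0,0.001,0,0.045,0.4],
    [0,0,0,0.001,0,0.0455,0.4],
    [0,0,0,0.001,0,0.0455,0.9],
    [0,0,0,0.001,0,0.0455,0.9],
    [0,0,0,0.001,0,0.0455,0.9],
    [0,0,0,0.001,0,0.0455,0.9],
    [0,0,0,0.001,0,0.0455,0.9],
    [0,0,0,0.001,0,0.035,0.9],
  ],
)

```text
time: 12.6
ee_pos: [427.6, -0.3, 14.3]
orientation: [0.999, 0.052, -0.001, -0.0]
ft_force: [0.9, -0.3, -0.2]
width: 19.3
```

```bash
python3 g.py 513 -227 200 -27
```

```text
t 12.6 tcp [ 4.276e+02 -3.000e-01  1.430e+01] yang -84.0 w 19.3 F [ 0.9 -0.3 -0.2] j [-0.18  0.5   2.03 -0.    0.61  1.29]
turn [ -0.06   0.06 -57.01] shift_m [ 0.061   0.2343 -0.1859]
```

Emit:
step_arm(
  plan=[
    [0,0,0,0,0,-0.025,0.9],
    [0,0,-8,0,0,-0.065,0.9],
    [0,0,-16,0.005,0.02,-0.105,0.9],
    [0,0,-24,0.013,0.05,-0.14,0.9],
    [0,0,-32,0.022,0.085,-0.165,0.9],
    [0,0,-40,0.032,0.125,-0.18,0.9],
    [0,0,-48,0.042,0.165,-0.186,0.9],
    [0,0,-57,0.053,0.205,-0.186,0.9],
    [0,0,-57,0.061,0.234,-0.186,0.9],
    [0,0,-57,0.061,0.234,-0.186,0.9],
  ],
)

```text
time: 13.6
ee_pos: [513.7, -229.9, 200.6]
orientation: [0.853, 0.521, 0.0, 0.001]
ft_force: [0.3, 0.7, -1.0]
width: 19.3
```

```bash
python3 g.py 513 -227 126 -27;  python3 - <<'E'
from h import *
o=snap('g')
a=np.hstack([o['side'][0][90:230,280:420],o['top'][0][110:250,300:440]]);a=cv2.resize(a,None,fx=2.8,fy=2.8,interpolation=cv2.INTER_CUBIC);cv2.imwrite('pics/gz.png',a[:,:,::-1])
E
```

```text
t 13.6 tcp [ 513.7 -229.9  200.6] yang -27.2 w 19.3 F [ 0.3  0.7 -1. ] j [-0.56  0.44  1.47 -0.    1.24 -0.08]
turn [ 0.08  0.04 -0.18] shift_m [ 0.0023 -0.0021  0.0746]
```

View pics/gz.png

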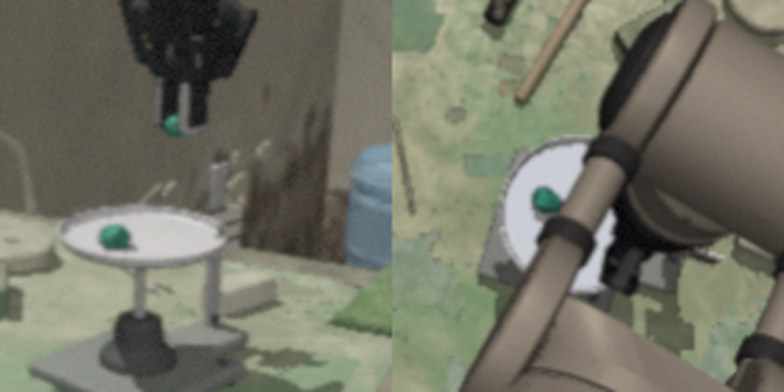

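Emit:
step_arm(
  plan=[
    [0,0,0,0,0,0.02,0.9],
    [0,0,0,0,0,0.045,0.9],
    [0,0,0,0,0,0.065,0.9],
    [0,0,0,0,0,0.074,0.9],
    [0,0,0,0,0,0.074,0.9],
    [0,0,0,0,0,0.074,0.62],
    [0,0,0,0,0,0.074,0.62],
    [0,0,0,0,0,0.074,0.58],
    [0,0,0,0,0,0.074,0.55],
    [0,0,0,0,0,0.074,0.55],
  ],
)

```text
time: 14.7
ee_pos: [513.3, -226.9, 126.6]
orientation: [0.853, 0.522, 0.0, 0.0]
ft_force: [-0.6, -0.2, 0.0]
width: 38.1
```

```bash
python3 g.py 440 55 190 -7
```

```text
t 14.7 tcp [ 513.3 -226.9  126.6] yang -27.0 w 38.1 F [-0.6 -0.2  0. ] j [-0.55  0.51  1.57 -0.    1.06 -0.08]
turn [ 4.000e-02  1.000e-02 -2.001e+01] shift_m [ 0.2178 -0.1933 -0.0635]
```

Emit:
step_arm(
  plan=[
    [0,0,0,0,0,-0.012,0.55],
    [0,0,0,0,0,-0.04,0.55],
    [0,0,0,0.005,-0.005,-0.065,0.5],
    [0,0,-5,0.03,-0.025,-0.065,0.45],
    [0,0,-10,0.065,-0.055,-0.065,0.45],
    [0,0,-15,0.1,-0.088,-0.065,0.45],
    [0,0,-20,0.135,-0.12,-0.065,0.45],
    [0,0,-20,0.17,-0.15,-0.055,0.45],
    [0,0,-20,0.2,-0.178,-0.025,0.45],
    [0,0,-20,0.218,-0.193,0.005,0.45],
  ],
)

```text
time: 15.7
ee_pos: [440.0, 57.4, 122.2]
orientation: [0.748, 0.663, 0.001, 0.001]
ft_force: [0.5, 0.8, -0.2]
width: 47.1
```

```bash
python3 pan.py i; python3 g.py 425.5 61.3 60 -7
```

```text
top floor 105.95 1297
side floor 106.6 43
t 15.8 tcp [437.2  57.6 119.2] yang -6.8 w 47.0 F [ 0.1 -0.7  0.3] j [-0.04  0.33  1.9   0.    0.92  0.07]
turn [-0.36  0.01  0.2 ] shift_m [ 0.0023 -0.0117  0.0593]
```

View pics/iz.png

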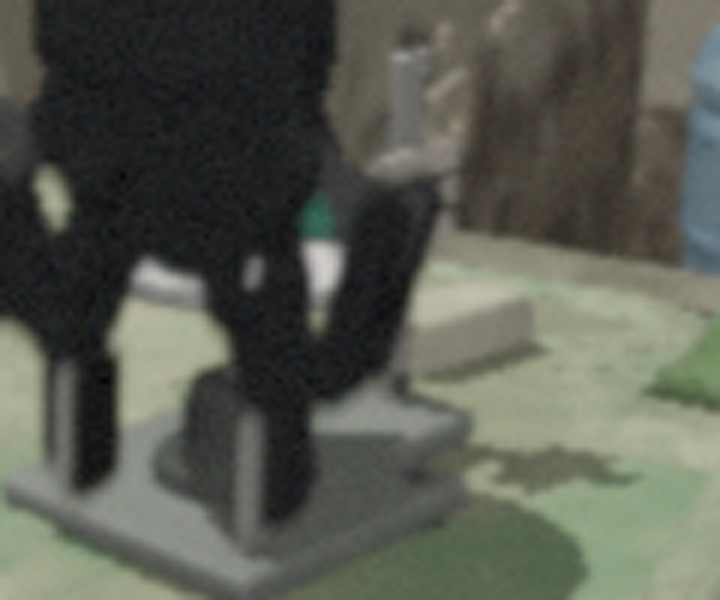

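View pics/it.png

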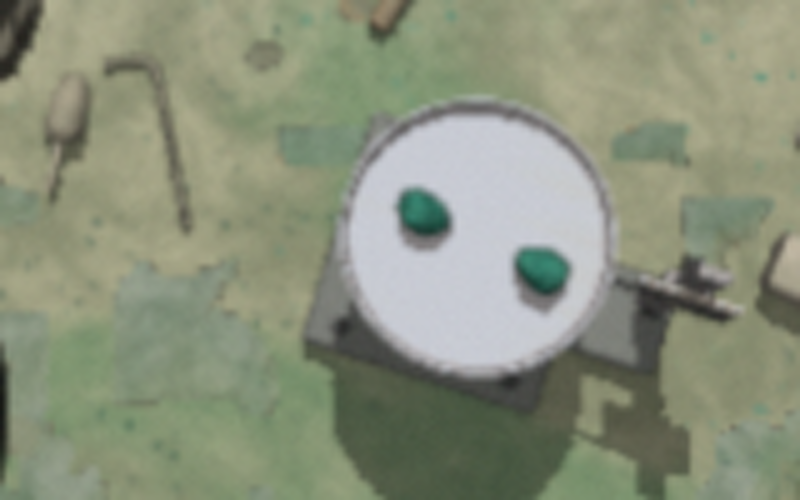

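Emit:
step_arm(
  plan=[
    [0,0,0,0.003,-0.0125,0.02,0.55],
    [0,0,0,0.003,-0.0125,0.05,0.55],
    [0,0,0,0.003,-0.0125,0.075,0.55],
    [0,0,0,0.003,-0.0125,0.08,0.55],
    [0,0,0,0.003,-0.0125,0.08,0.55],
    [0,0,0,0.003,-0.0125,0.08,0.55],
    [0,0,0,0.003,-0.0125,0.08,0.55],
    [0,0,0,0.003,-0.0125,0.08,0.55],
    [0,0,0,0.003,-0.0125,0.08,0.55],
    [0,0,0,0.003,-0.0125,0.08,0.55],
  ],
)

```text
time: 16.8
ee_pos: [428.4, 59.6, 41.6]
orientation: [0.749, 0.663, 0.0, 0.0]
ft_force: [1.0, 0.1, 0.6]
width: 38.2
```

```bash
python3 g.py 425.5 61.3 3 -7
```

```text
t 16.8 tcp [428.4  59.6  41.6] yang -7.0 w 38.2 F [1.  0.1 0.6] j [-0.04  0.45  2.   -0.    0.69  0.08]
turn [0.04 0.   0.  ] shift_m [ 0.0013 -0.0031  0.0386]
```

Emit:
step_arm(
  plan=[
    [0,0,0,0.001,-0.003,0.018,0.55],
    [0,0,0,0.001,-0.003,0.032,0.55],
    [0,0,0,0.001,-0.003,0.038,0.55],
    [0,0,0,0.001,-0.003,0.039,0.55],
    [0,0,0,0.001,-0.003,0.039,1.0],
    [0,0,0,0.001,-0.003,0.039,1.0],
    [0,0,0,0.001,-0.003,0.039,1.0],
    [0,0,0,0.001,-0.003,0.039,1.0],
    [0,0,0,0.001,-0.003,0.039,1.0],
    [0,0,0,0.001,-0.003,0.03,1.0],
  ],
)

```text
time: 17.8
ee_pos: [424.7, 61.0, 11.0]
orientation: [0.749, 0.663, -0.001, -0.001]
ft_force: [-0.2, -0.2, 0.0]
width: 9.9
```

```bash
python3 g.py 526.5 -200 175 -27
```

```text
t 17.8 tcp [424.7  61.   11. ] yang -7.0 w 9.9 F [-0.2 -0.2  0. ] j [-0.04  0.51  2.03 -0.    0.6   0.09]
turn [-0.1   0.03 19.99] shift_m [-0.2466  0.1326 -0.1641]
```

Emit:
step_arm(
  plan=[
    [0,0,0,0,0,-0.03,1.0],
    [0,0,0,0,0,-0.075,1.0],
    [0,0,0,-0.01,0.005,-0.12,1.0],
    [0,0,5,-0.035,0.018,-0.155,1.0],
    [0,0,10,-0.075,0.04,-0.164,1.0],
    [0,0,15,-0.115,0.062,-0.164,1.0],
    [0,0,20,-0.155,0.084,-0.164,1.0],
    [0,0,20,-0.195,0.106,-0.164,1.0],
    [0,0,20,-0.23,0.124,-0.164,1.0],
    [0,0,20,-0.2466,0.1326,-0.164,1.0],
  ],
)

```text
time: 18.8
ee_pos: [527.2, -203.1, 175.5]
orientation: [0.853, 0.521, -0.0, 0.0]
ft_force: [0.7, 1.0, 0.2]
width: 9.6
```

```bash
python3 - <<'E'
from h import *
o=snap('k')
a=np.hstack([o['side'][0][90:230,280:420],o['top'][0][110:250,300:440]]);a=cv2.resize(a,None,fx=2.8,fy=2.8,interpolation=cv2.INTER_CUBIC);cv2.imwrite('pics/kz.png',a[:,:,::-1])
E
python3 g.py 526.5 -200 112 -27
```

```text
t 18.9 tcp [ 527.  -202.3  175.3] yang -27.2 w 9.9 F [-0.2  0.3  0.1] j [-0.5   0.46  1.5  -0.    1.18 -0.03]
turn [ 0.01  0.02 -0.17] shift_m [ 0.0019 -0.0015  0.0633]
```

View pics/kz.png

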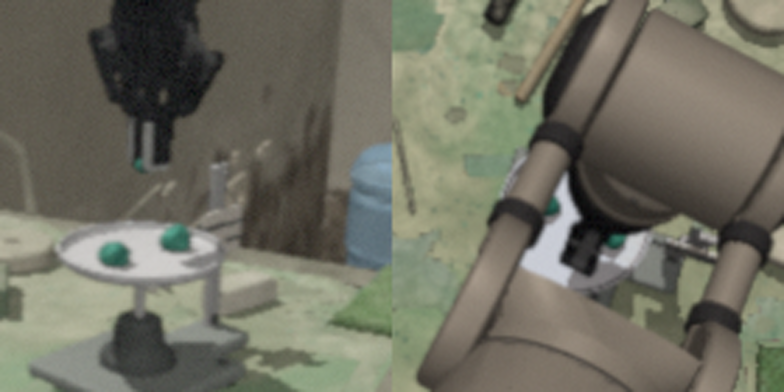

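Emit:
step_arm(
  plan=[
    [0,0,0,0.001,-0.001,0.02,1.0],
    [0,0,0,0.001,-0.001,0.04,1.0],
    [0,0,0,0.001,-0.001,0.056,1.0],
    [0,0,0,0.001,-0.001,0.064,1.0],
    [0,0,0,0.001,-0.001,0.064,1.0],
    [0,0,0,0.001,-0.001,0.064,0.8],
    [0,0,0,0.001,-0.001,0.064,0.75],
    [0,0,0,0.001,-0.001,0.064,0.7],
    [0,0,0,0.001,-0.001,0.064,0.65],
    [0,0,0,0.001,-0.001,0.064,0.65],
  ],
)

```text
time: 19.9
ee_pos: [526.5, -198.7, 111.6]
orientation: [0.853, 0.522, 0.0, 0.0]
ft_force: [0.4, 1.0, 0.4]
width: 30.2
```

Emit:
step_arm(
  plan=[
    [0,0,0,0,0,-0.01,0.65],
    [0,0,0,0,0,-0.03,0.65],
    [0,0,0,0,0,-0.06,0.65],
    [0,0,0,0,0,-0.1,0.6],
    [0,0,0,0,0,-0.14,0.6],
    [0,0,0,0.03,0,-0.16,0.6],
    [0,0,0,0.07,0,-0.17,0.6],
    [0,0,0,0.11,0,-0.17,0.6],
    [0,0,0,0.14,0,-0.17,0.6],
    [0,0,0,0.15,0,-0.17,0.6],
  ],
)

```text
time: 20.9
ee_pos: [595.4, -62.2, 282.0]
orientation: [0.852, 0.524, 0.001, 0.0]
ft_force: [0.4, -0.5, 0.4]
width: 34.1
```

```bash
python3 pan.py l; python3 g.py 526 -200 180 -27; python3 - <<'E'
from h import *
z=np.load('l_side.npz')['im'][150:200,340:380]
cv2.imwrite('pics/ln.png',cv2.resize(z,None,fx=12,fy=12,interpolation=cv2.INTER_CUBIC)[:,:,::-1])
z=np.load('l_top.npz');P=cloud('top',z['d'])
u=np.array([-.227,-.974]);nn=np.array([.974,-.227])
D=P[...,:2]-np.array([526.5,-200.5]); r=D@u; s=D@nn
im=cv2.cvtColor(z['im'],cv2.COLOR_RGB2GRAY)
m=(r>=66)&(r<88)&(abs(s+4)<5)&(P[...,2]>60)&(P[...,2]<200)
print(sorted([(round(float(b)),round(float(c)),int(e)) for b,c,e in zip(r[m],P[m][:,2],im[m])]))
E
```

```text
top floor 98.35 1253
side floor 99.3 420
t 21.0 tcp [594.8 -63.9 281.6] yang -26.9 w 34.4 F [-0.1 -0.2  0.5] j [-0.23  0.45  1.22 -0.    1.47  0.23]
turn [0.01 0.01 0.12] shift_m [-0.1525  0.0002  0.1016]
[(67, 103, 98), (68, 103, 85), (69, 104, 101), (70, 100, 81), (72, 104, 86), (74, 104, 82), (74, 104, 103), (74, 116, 121), (75, 86, 106), (75, 110, 97), (75, 122, 149), (76, 116, 118), (77, 102, 70), (77, 104, 74), (77, 121, 154), (77, 123, 130), (79, 104, 70), (80, 101, 52), (80, 109, 83), (80, 123, 137), (82, 104, 52), (82, 113, 103), (82, 123, 153), (84, 115, 121), (85, 101, 64), (85, 103, 50), (85, 120, 145), (85, 121, 127), (87, 101, 71), (87, 124, 143), (88, 100, 53)]
```

View pics/lz.png

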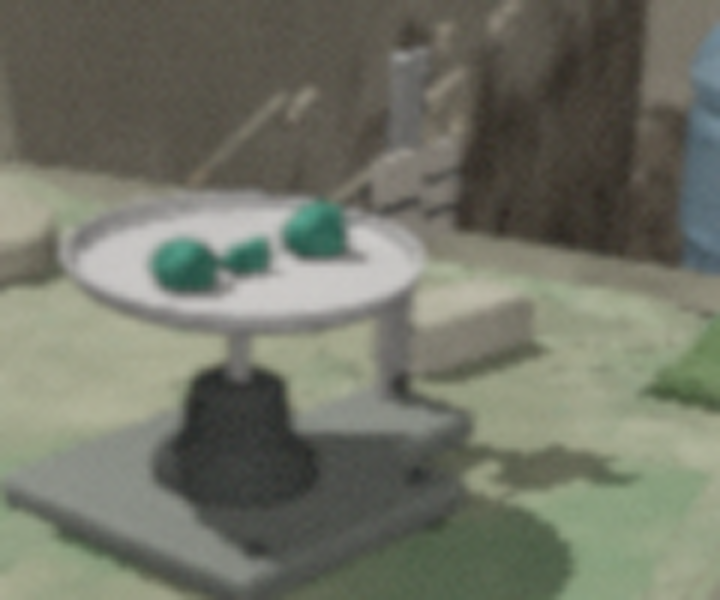

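View pics/lt.png

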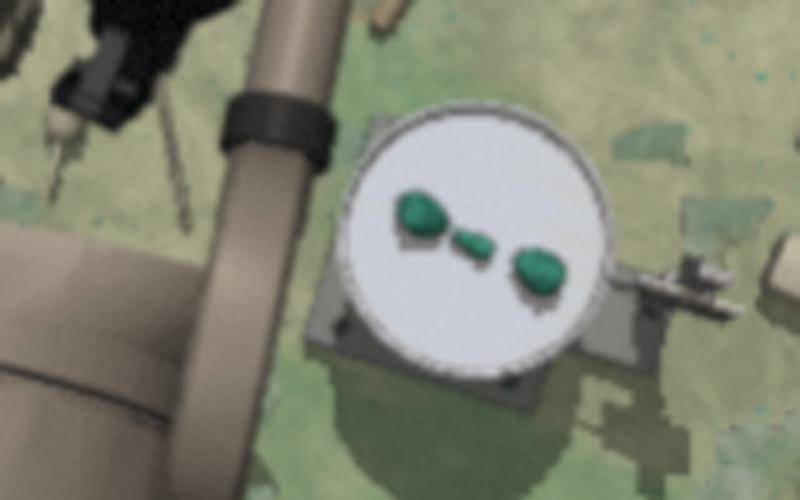

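View pics/ln.png

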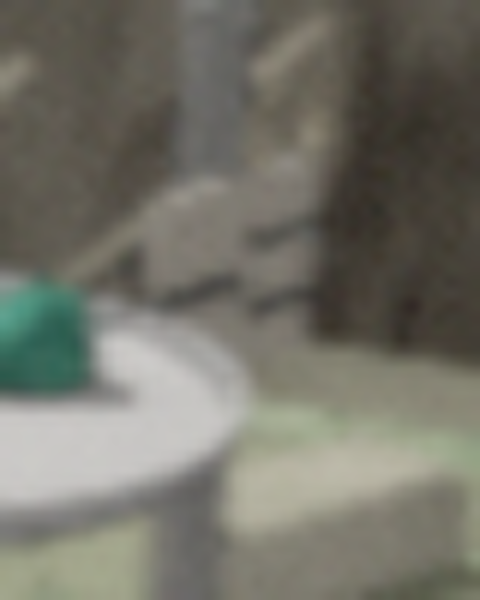

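```bash
python3 - <<'E'
from h import *
n=np.array([.974,-.227,0])
def h(c,uv):
    c=np.array(c); t,r=ray('side',uv); return (t+r*(((c-t)@n)/(r@n))[:,None]).round(1)
f=lambda L:[(340+x/12-.5,150+y/12-.5) for x,y in L]
print('pointer',h([498.5,-298.7,0],f([(230,286),(200,293)])))
print('lines',h([491.,-312,0],f([(285,231),(285,298)])))
print(read_state()['ft_force'])
E
python3 pan.py m; python3 m.py m
```

```text
pointer [[ 498.4 -299.3   99.4]
 [ 500.8 -288.9  100.7]]
lines [[ 491.5 -310.   108.6]
 [ 491.1 -311.5   94.5]]
[-0.11317214 -0.17992346  0.46529317]
top floor 98.38 1243
side floor 99.29 416
top [353.8 182.7] 46 plane [ 553.7 -184.2    8. ] cloud med [ 538.  -172.9  114.2] zmax 119.7 ang 49.0 sd [4.2 6. ]
top [364.4 188.5] 14 plane [ 538.  -210.9    8. ] cloud med [ 525.5 -197.8  109.1] zmax 112.0 ang 66.0 sd [1.8 4.4]
top [377.5 193.9] 47 plane [ 523.4 -244.3    8. ] cloud med [ 511.2 -227.   114.3] zmax 120.9 ang 48.0 sd [4.6 5.7]
side [285.8 319.8] 13 plane [446.5 151.7   8. ] cloud med [446.  154.3   9. ] zmax 10.9 ang 64.0 sd [1.6 3.4]
```

```bash
python3 -c "
from station import *
print(hand_in(), read_state()['time'])"
```

```text
the job is handed in; nothing more can be done
the job is handed in; nothing more can be done
```

The job is handed in at about 21 s, and the last pictures show the pointer at rest between the two lines.

**What I did:** I lifted the white bar off the pan and laid it on the worktop to the right of the balance, clear of it. I then added one big stone and let the pan settle; it had sunk 12.6 mm. The second big stone took it to 26.4 mm and one small stone to 34 mm. The other small stone stayed untouched on the worktop to the left of the balance.

**Last checks:**
- **Steadiness:** two measurements of the pan's height after the last stone agreed within 0.1 mm. The arm was clear, with no contact force.
- **Pointer against the lines:** the lines' centres are at about z 108.6 and 94.5, leaving a clear gap of roughly 95.5 to 107.6. The side view puts the pointer at 99–101, and the top view's depth puts it at about 102.3. The two views disagree by 2–3 mm, which is about what the camera calibration allows. Both keep the whole blade between the lines, and the side picture shows it there directly.

No checks failed.

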